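# Lock the relay away in the bolt-locked box

### The job

Stand the grey relay upright in the open bay of the blue lock box, slide the box's cover shut over it, and shoot the bolt on the cover fully home into its keeper. The keeper is adjustable and sits hidden in the slot of its housing, so feel for the place where the bolt goes in. Leave the capacitor and the choke beside the relay undisturbed.

Things in the scene. Friction and masses are not known exactly. Their poses are not given: they have to be found in the camera images.
- lockbox: Blue lock box fixed to the bench, 210 mm along its x (away from the robot at yaw 0), 104 along y, walls 56 high. Origin: centre of the underside. The -x half is an open bay, the +x half a deck on which the cover is parked. The keeper housing on its +y flank (x -98 to -12 mm, y 50 to 87, 76 high) has a low slot facing the cover, the keeper inside.
- bay (a point): Centre of the floor of the open bay, 4 mm over the bench; the bay is 76 mm along the box's x and 92 mm along its y, its near end wall 48 mm high over the bench. A relay standing in it (top at 42 mm) clears the cover.
- cover (a joint): Travel of the aluminium cover (102 x 90 mm, top 53 mm over the bench) along the box's -x, in m: 0 open, 0.122 end stop. About 2 N friction; it stays where left; its only handle is the bolt's knob. The bay is covered from 0.088 on. The keeper's hole admits the bolt at one unknown value between 0.091 and 0.115 (give or take 1.5 mm), short of the end stop.
- bolt (a joint): Travel of the barrel bolt on the cover along the box's +y, in m: 0 drawn back, 0.024 fully home (its end stop). The rod, 8 mm thick with a flat tip, lies 62 mm over the bench across the cover's middle; about 1.2 N friction; it stays where left. At 0 the tip is 12 mm short of the keeper: stopping at about 0.012 means solid steel beside the hole.
- knob (a point): Middle of the bolt's red round knob, 16 mm thick, its sides 74 to 101 mm over the bench (this point is at 88); grip it from above. The rod's steel guides below it reach up to 69 mm. Moving the knob along the box's x moves the cover, along the box's y the bolt.
- keeper_mouth (a point): Middle of the housing's face that looks at the cover, at bolt height. A slot there (36 mm along the box's x, 12 high) leads to the steel keeper 8 mm behind the face. The keeper's hole (11 mm along x, over 12 mm deep) is centred anywhere from 12 mm before to 12 mm behind this point along the box's x; the rest is solid. Where, is not reported.
- relay: Grey plug-in relay with a black foot, standing, 28 mm (its x) by 20 mm (its y) by 38 mm high, 45 g. Origin: centre of its underside, z up.
- capacitor: Blue standing capacitor, 37 mm thick, 52 mm high; a bystander near the relay. Origin: centre of its underside.
- choke: Copper-wound ring choke lying flat, 48 mm across, 17 mm high; a bystander near the relay. Origin: centre of its underside.
Not all that is in view belongs to the job. Of the things shaped like the relay, the grey one is meant.

How it is judged:
By the outcome, as a careful person would: the job done as asked, in the order asked, and still so for the second after the job is handed in, with the robot touching nothing.
It also fails if it takes over 72 s, if anything falls off the work surface, if the arm or the gripper's body presses on something with over 40 N, if the wrist force passes 120 N, or if a joint passes its speed limit or range.

### The arm

A 6-joint arm with a two-finger parallel gripper is mounted at the origin on a cart in front of the work surface, level with it; the furniture and walls round the work are solid. World frame = base frame: x ahead of the robot, y to its left, z up, the work surface at z = 0. Lengths are in m, angles in rad, forces in N, time in s.
With the tool pointing down it reaches from about 0.35 to 0.85 m from the base axis. Payload 8.1 kg.
Tool frame: the origin (TCP) lies midway between the tips of the shut fingers; the grasp point (between the pads) lies 19 mm behind it (robot.grip_point_offset is the distance from the TCP to the grasp point, in m); z points along the fingers, y is the line along which they close (so a half turn about z gives the same grasp; the last joint's range is limited). The gripper opens to 93 mm and grips with 3 to 60 N. Pads are 15 mm wide; open, the fingers measure 128 mm over their backs; the gripper's body (75 mm by 188 mm) begins 65 mm behind the grasp point.
Start: joints at [1.099, 0.13, 1.488, -0, 1.523, -0.085], TCP at [0.226, 0.556, 0.219] pointing down, gripper open.
Joint ranges: [-2.96, 2.96], [-0.89, 2.26], [0.02, 2.5], [-1.34, 4.48], [0, 2.73], [-2.66, 2.66]. Speed limits (rad/s): [2.39, 2.39, 2.79, 3.14, 3.14, 3.14].

### API

Orientations are given as a rotation vector (axis times angle).
In Python, from plant import robot, read_camera, job gives the robot as it stands.
- The arm moves only by the shell command python3 -m inch 'ROWS' [FORCE]. ROWS is JSON, one flat list of numbers, 5 for each row, row after row: the shift along the world's x, y, z in mm, then the turn about the world's z in degrees, then the opening in per cent of the stroke, from 0 (shut) to 100 (fully open). In form: [dx, dy, dz, yaw, hand, dx, dy, dz, yaw, hand, ...]. A call has 1 to 10 rows; each row is the pose to reach, as a shift and turn from the pose commanded when the call began; what a row does not reach only later rows make up. A row lasts 1/12 s, in which the tool goes at most 41.7 mm and 7.16 degrees, less where a joint would pass 70% of its speed; a pose out of reach is approached as far as the arm can. A call with a gripper value outside its range is refused whole. The fingers move at their own pace and stop on an object; FORCE is the grip in N (left out, the last holds). Time passes only in rows, so rows that repeat a pose let the fingers close. It gives the time, the measured TCP pose, the force, the opening and the grip force at its end, in the units of the state.
- robot.read_state(): the state, without advancing time (a new reading comes with each control period).
- read_camera(name): name is "scene" or "top"; returns a dict with "image" (420x560x3 uint8, blue, green, red), "K" (3x3 intrinsics, pixels), "D" ([k1, k2, p1, p2, k3] as OpenCV has them; the pictures are not rectified), "extrinsics" (4x4, takes a point from world to camera coordinates). Camera axes: x right, y down, z forward; pixel columns grow to the right and rows downward; lengths in m; the calibration is good to about 2 mm. A picture is of the moment at which its call begins. There is no depth.
- job.close_job(): hands the job in; it is judged then, once.
The state is a dict: "t": time; "q": joint angles; "dq": joint speeds; "joint_torque": joint torques, N m; "tool_pos": TCP position; "orientation": TCP orientation; "force": force on the tool from outside, world axes, zero at the start; "wrist_torque": the same for the moment, N m; "opening": finger opening in m; "gripper_force": force on a finger pad.
Only numpy, scipy, OpenCV 4.12 (cv2) and the standard library are available. Lean on these libraries where they do the work, as an engineer would, in place of code of your own. Each camera call takes 0.05 s, during which the arm holds its last target. There are 200 camera calls.

## Working session

There is one attempt and no reset: what is moved stays moved. The work goes in short steps, Python scripts to look and compute and a shell command to move; the robot and the scene stay as the last step left them, time stands still between calls to the robot, and variables do not carry over. Pictures are saved under pics/ and viewed, at most 10 in all, crops included, and the job is handed in when it is done.

```bash
mkdir -p pics; ls; python3 - <<'E'
from plant import robot, read_camera
import cv2,numpy as np
for n in("scene","top"):
    c=read_camera(n); cv2.imwrite(f"pics/{n}0.png",c["image"]); print(n,np.round(c["K"],1).tolist(),c["D"],np.round(c["extrinsics"],3).tolist())
s=robot.read_state(); print(s["t"],s["tool_pos"],s["orientation"],s["opening"])
E
```

```text
pics
scene [[443.7, 0.0, 283.1], [0.0, 443.7, 204.7], [0.0, 0.0, 1.0]] [-0.06167266  0.          0.          0.          0.        ] [[0.851, -0.525, -0.023, -0.521], [-0.327, -0.495, -0.805, 0.168], [0.411, 0.692, -0.593, 0.823], [0.0, 0.0, 0.0, 1.0]]
top [[384.9, 0.0, 284.1], [0.0, 384.9, 213.6], [0.0, 0.0, 1.0]] [0.00639921 0.         0.         0.         0.        ] [[-0.019, -1.0, -0.0, -0.178], [-0.999, 0.019, -0.046, 0.505], [0.046, -0.001, -0.999, 0.918], [0.0, 0.0, 0.0, 1.0]]
0.1 [0.22608749 0.55522316 0.21769064] [-6.03778808e-01 -3.08254653e+00  2.51070262e-03] 0.09293390612987944
```

View pics/scene0.png

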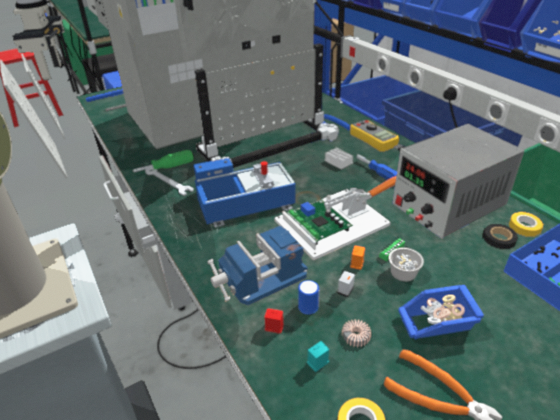

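View pics/top0.png

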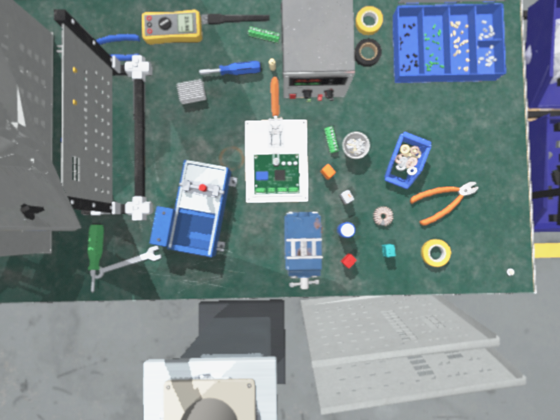

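The scene picture shows the box (245,190), the relay (346,283), the capacitor (308,295) and the choke (356,333). In the top view the box is at (200,207) with the red knob at (203,187) and the housing at (162,228). The relay is at (348,197), the capacitor at (347,230) and the choke at (383,216).

```bash
cat > h.py <<'E'
import cv2,numpy as np
from plant import robot, read_camera
def ray(c,uv):
    p=cv2.undistortPoints(np.array([[uv]],float),np.array(c["K"]),np.array(c["D"]))[0,0]
    E=np.array(c["extrinsics"]);R,t=E[:3,:3],E[:3,3]
    return -R.T@t, R.T@np.array([*p,1.])
def onz(c,uv,z):
    o,d=ray(c,uv); return o+d*(z-o[2])/d[2]
def proj(c,P):
    E=np.array(c["extrinsics"]);return cv2.projectPoints(np.array(P,float).reshape(-1,1,3),cv2.Rodrigues(E[:3,:3])[0],E[:3,3],np.array(c["K"]),np.array(c["D"]))[0][:,0]
def tri(c1,u1,c2,u2):
    A=[];b=[]
    for c,u in((c1,u1),(c2,u2)):
        o,d=ray(c,u);d/=np.linalg.norm(d);M=np.eye(3)-np.outer(d,d);A.append(M);b.append(M@o)
    return np.linalg.lstsq(np.vstack(A),np.hstack(b),rcond=None)[0]
E
python3 - <<'E'
from h import *
T=read_camera("top");S=read_camera("scene")
a=T["image"][150:262,140:240];b=T["image"][160:272,310:410];c=S["image"][240:352,285:385]; d=S["image"][145:257,185:305]
f=lambda i:cv2.resize(i,(400,300) if 0 else None,fx=0,fy=0) if 0 else cv2.resize(i,(300,336),interpolation=cv2.INTER_CUBIC)
m=lambda i,w,h:cv2.resize(i,(w,h),interpolation=cv2.INTER_CUBIC)
# top row: top box crop(140..240,150..250) x4 ; relay top crop
A=m(T["image"][155:255+5,145:245],400,420); B=m(T["image"][180:215,330:365],400,400)
B=m(T["image"][165:245,325:405],400,400)
cv2.imwrite("pics/z1.png",np.hstack([A,np.vstack([B,np.zeros((20,400,3),np.uint8)])]))
C=m(S["image"][250:350,290:390],400,400);D=m(S["image"][140:240,190:310],480,400)[:,:400]
cv2.imwrite("pics/z2.png",np.hstack([C,D]))
def hsv(c):return cv2.cvtColor(c["image"],cv2.COLOR_BGR2HSV)
for n,c,(x0,y0,x1,y1) in(("T",T,(180,170,225,205)),("S",S,(240,150,290,190))):
    h=hsv(c);m_=((h[...,0]<8)|(h[...,0]>172))&(h[...,1]>130)&(h[...,2]>90)
    k=np.zeros_like(m_);k[y0:y1,x0:x1]=1;y,x=np.nonzero(m_&k);print(n,"knob",x.mean(),y.mean(),len(x),x.min(),x.max(),y.min(),y.max())
    globals()["k"+n]=(x.mean(),y.mean())
print("knob tri",tri(T,kT,S,kS),onz(T,kT,.099))
for n,c,(x0,y0,x1,y1) in(("T",T,(338,186,360,208)),("S",S,(334,268,358,298))):
    h=hsv(c);m_=((h[...,1]<70)&(h[...,2]>110)).astype(np.uint8)
    k=np.zeros_like(m_);k[y0:y1,x0:x1]=m_[y0:y1,x0:x1]
    y,x=np.nonzero(k);print(n,"relay",x.mean(),y.mean(),len(x),cv2.minAreaRect(np.c_[x,y].astype(np.float32)))
    if n=="T":
        print(onz(T,(x.mean(),y.mean()),.038)); bx=cv2.boxPoints(cv2.minAreaRect(np.c_[x,y].astype(np.float32)))
        print(np.array([onz(T,p,.038) for p in bx]).round(4))
E
```

```text
T knob 202.4 187.5142857142857 35 199 205 185 190
S knob 263.7971014492754 166.94202898550725 69 261 267 161 174
knob tri [ 0.55880192 -0.00840625  0.09216688] [ 0.55762833 -0.00965641  0.099     ]
T relay 347.5041782729805 195.42061281337047 359 ((348.5, 196.5), (21.0, 21.0), 90.0)
[ 0.53973786 -0.3379005   0.038     ]
[[ 0.5624 -0.3161  0.038 ]
 [ 0.5615 -0.3655  0.038 ]
 [ 0.5119 -0.3642  0.038 ]
 [ 0.5129 -0.3149  0.038 ]]
S relay 345.9651162790698 281.8313953488372 344 ((345.5, 282.5), (23.0, 23.0), 90.0)
```

View pics/z1.png

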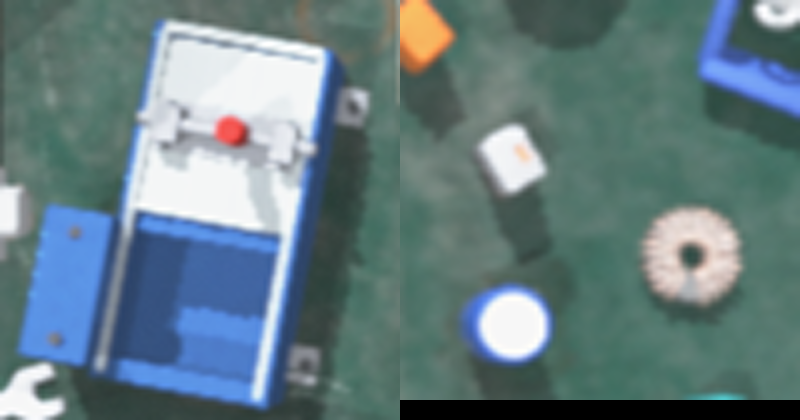

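View pics/z2.png

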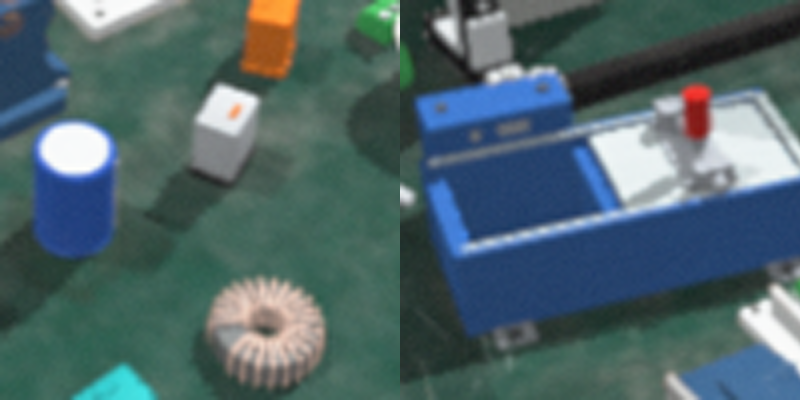

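```bash
python3 - <<'E'
from h import *
T=read_camera("top");S=read_camera("scene")
z=lambda p:(145+p[0]/4.,155+p[1]*105/420.)
pts=np.array([onz(T,z(p),.056) for p in((157,22),(332,50),(270,405),(93,375))]);print(pts.round(4))
L=[np.linalg.norm(pts[i]-pts[(i+1)%4]).round(4) for i in range(4)];print(L,pts.mean(0).round(4))
e=pts[0]-pts[3]+pts[1]-pts[2];yaw=np.arctan2(e[1],e[0]);print("yaw",np.degrees(yaw))
k=np.array([.558,-.009]);R=np.array([[np.cos(yaw),-np.sin(yaw)],[np.sin(yaw),np.cos(yaw)]]);print("knob in box",R.T@(k-pts.mean(0)[:2]))
print("bay guess",R@[-.057,0]+pts.mean(0)[:2])
h=cv2.cvtColor(T["image"],cv2.COLOR_BGR2HSV)
m=np.zeros(h.shape[:2],np.uint8);m[186:208,338:360]=(h[186:208,338:360,2]>185)
y,x=np.nonzero(m);P=np.array([onz(T,(a,b),.038)[:2] for a,b in zip(x,y)]);c=P.mean(0);w,v=np.linalg.eigh(np.cov(P.T))
print("relay",c,len(x),"sizes",np.sqrt(12*w),"long axis deg",np.degrees(np.arctan2(v[1,1],v[0,1])))
print("corner-zoom",[onz(T,(325+(a-400)/5,165+b/5),.038)[:2].round(4) for a,b in((478,150),(522,125),(548,175),(512,196))])
print("capacitor",onz(T,(347.3,229.5),.052)," post",onz(T,(138,208),.0), tri(T,(60,13),S,(318,47)))
E
```

```text
[[ 0.6263  0.0408  0.056 ]
 [ 0.6081 -0.0602  0.056 ]
 [ 0.4043 -0.0223  0.056 ]
 [ 0.4234  0.0788  0.056 ]]
[np.float64(0.1026), np.float64(0.2073), np.float64(0.1029), np.float64(0.2065)] [0.5155 0.0093 0.056 ]
yaw -10.576981537752665
knob in box [ 0.04512373 -0.01017732]
bay guess [0.45947955 0.01974986]
relay [ 0.53821605 -0.33669591] 105 sizes [0.02093421 0.02768406] long axis deg -146.8829936036917
corner-zoom [array([ 0.541 , -0.3217]), array([ 0.5525, -0.3427]), array([ 0.5286, -0.3543]), array([ 0.5191, -0.3371])]
capacitor [ 0.45964208 -0.33300562  0.052     ]  post [0.52194994 0.16905975 0.        ] [0.86451597 0.21654604 0.25023144]
```

```bash
python3 -m inch '[0,0,110,-20,55, 0,0,110,-20,55, 0,0,110,-20,55, 140,-400,110,-70,55, 140,-400,110,-70,55, 140,-400,110,-70,55, 140,-400,110,-70,55, 140,-400,110,-70,55, 140,-400,110,-70,55, 140,-400,110,-70,55]' 20 && python3 -m inch '[0,0,0,-55,55, 172,-492,0,-55,55, 172,-492,0,-55,55, 172,-492,0,-55,55, 172,-492,0,-55,55, 172,-492,0,-55,55, 172,-492,0,-55,55, 172,-492,0,-55,55, 172,-492,0,-55,55, 172,-492,0,-55,55]'
```

```text
t: 1.13
tool_pos: [0.3227, 0.2786, 0.3287]
orientation: [2.269, 2.173, 0.001]
force: [1.4, -0.1, 0.6]
opening: 0.0513
gripper_force: 0.0
t: 1.97
tool_pos: [0.4466, -0.0759, 0.3289]
orientation: [3.013, 0.886, 0.001]
force: [1.5, 0.4, 0.1]
opening: 0.0511
gripper_force: 0.0
```

```bash
python3 -m inch '[88,-255,-100,0,55, 88,-255,-100,0,55, 88,-255,-100,0,55, 88,-255,-100,0,55, 88,-255,-100,0,55, 88,-255,-100,0,55, 88,-255,-209,0,55, 88,-255,-209,0,55, 88,-255,-209,0,55, 88,-255,-209,0,55]' && python3 -m inch '[0,0,0,0,55,0,0,0,0,55]'; python3 - <<'E'
from h import *
T=read_camera("top");S=read_camera("scene")
m=lambda i,w,h:cv2.resize(i,(w,h),interpolation=cv2.INTER_CUBIC)
cv2.imwrite("pics/z3.png",np.hstack([m(T["image"][160:250,310:400],400,400),m(S["image"][220:320,290:390],400,400)]))
E
```

```text
t: 2.8
tool_pos: [0.5297, -0.327, 0.1093]
orientation: [-3.004, -0.883, 0.014]
force: [-2.4, 0.9, -1.6]
opening: 0.0513
gripper_force: 0.0
t: 2.97
tool_pos: [0.535, -0.3286, 0.1214]
orientation: [3.013, 0.888, 0.001]
force: [1.0, 0.4, 0.2]
opening: 0.0513
gripper_force: 0.0
```

View pics/z3.png

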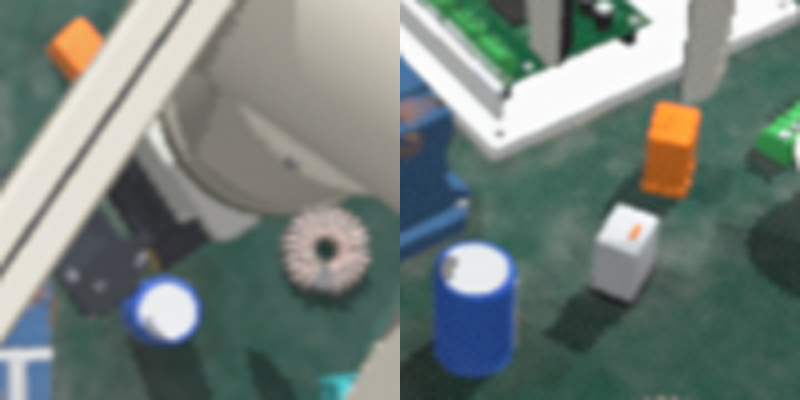

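The fingers hang over the relay. In the scene half of the crop the relay (627,250) is clear, and the capacitor and choke are untouched.

```bash
python3 -m inch '[3,-8,0,0,55, 3,-8,-30,0,55, 3,-8,-60,0,55, 3,-8,-60,0,55,3,-8,-60,0,55]' && python3 -m inch '[0,0,-25,0,55, 0,0,-50,0,55, 0,0,-50,0,55, 0,0,-50,0,0, 0,0,-50,0,0, 0,0,-50,0,0, 0,0,-50,0,0, 0,0,-50,0,0]' 15
```

```text
t: 3.48
tool_pos: [0.5368, -0.3361, 0.0595]
orientation: [-3.012, -0.888, 0.002]
force: [0.6, -0.7, 1.0]
opening: 0.0509
gripper_force: 0.0
t: 4.15
tool_pos: [0.5384, -0.3373, 0.0114]
orientation: [3.012, 0.888, 0.002]
force: [0.2, 0.4, 0.6]
opening: 0.0223
gripper_force: 0.2
```

```bash
python3 -m inch '[0,0,0,0,0, 0,0,0,0,0, 0,0,0,0,0, 0,0,40,0,0, 0,0,80,0,0,0,0,130,0,0,0,0,160,0,0,0,0,160,0,0]'
```

```text
t: 4.82
tool_pos: [0.5415, -0.3396, 0.1809]
orientation: [3.002, 0.885, 0.014]
force: [1.4, -0.8, 0.9]
opening: 0.0213
gripper_force: 14.6
```

```bash
python3 -m inch '[-79,357,0,-43,0,-79,357,0,-43,0,-79,357,0,-43,0,-79,357,0,-43,0,-79,357,0,-43,0,-79,357,0,-43,0,-79,357,0,-43,0,-79,357,0,-43,0,-79,357,0,-43,0,-79,357,0,-43,0]' && python3 -m inch '[0,0,0,0,0,0,0,0,0,0,0,0,0,0,0]'; python3 - <<'E'
from h import *
T=read_camera("top");S=read_camera("scene")
m=lambda i,w,h:cv2.resize(i,(w,h),interpolation=cv2.INTER_CUBIC)
cv2.imwrite("pics/z4.png",np.hstack([m(T["image"][155:260,145:245],400,420),m(S["image"][110:230,180:300],400,420)]))
E
```

```text
t: 5.65
tool_pos: [0.4569, 0.0259, 0.1696]
orientation: [-3.127, 0.27, 0.001]
force: [0.1, -1.0, 0.0]
opening: 0.0215
gripper_force: 14.6
t: 5.9
tool_pos: [0.4587, 0.0193, 0.1697]
orientation: [3.129, -0.28, 0.0]
force: [-0.4, -0.0, -0.5]
opening: 0.0214
gripper_force: 14.6
```

View pics/z4.png

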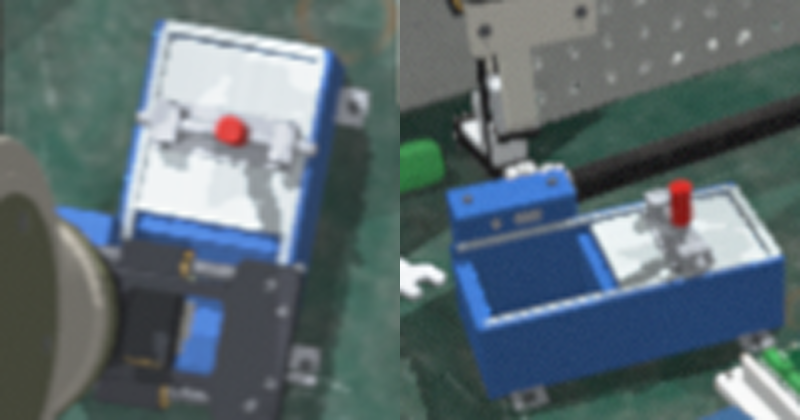

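The top half of the crop shows the gripper over the bay with the walls clear on all sides, and the scene half shows the relay held at about (520,110).

```bash
python3 -m inch '[0,0,-40,0,0,0,0,-80,0,0,0,0,-110,0,0,0,0,-130,0,0,0,0,-145,0,0,0,0,-151,0,0,0,0,-152,0,0,0,0,-152,0,0]'
```

```text
t: 6.67
tool_pos: [0.4588, 0.0198, 0.018]
orientation: [-3.129, 0.28, 0.0]
force: [-0.7, -0.6, -0.0]
opening: 0.0213
gripper_force: 14.6
```

```bash
python3 -m inch '[0,0,-1,0,0,0,0,-2,0,0,0,0,-2,0,0,0,0,-2,0,26,0,0,-2,0,34,0,0,-2,0,42,0,0,-2,0,42,0,0,-2,0,42]' && python3 -m inch '[0,0,20,0,42,0,0,60,0,42,0,0,100,0,42,0,0,140,0,42,0,0,170,0,42,0,0,170,0,42,0,0,170,0,42]'
```

```text
t: 7.33
tool_pos: [0.4585, 0.0204, 0.0157]
orientation: [-3.129, 0.278, -0.0]
force: [0.7, 0.3, -0.9]
opening: 0.0386
gripper_force: 0.0
t: 7.92
tool_pos: [0.4601, 0.0203, 0.1881]
orientation: [-3.129, 0.278, -0.008]
force: [0.6, 0.3, -1.7]
opening: 0.0389
gripper_force: 0.0
```

```bash
python3 -m inch '[98,-29,0,90,42,98,-29,0,90,42,98,-29,0,90,42,98,-29,0,90,42,98,-29,0,90,42,98,-29,0,90,42,98,-29,0,90,42,98,-29,0,90,42,98,-29,0,90,42,98,-29,0,90,42]' && python3 -m inch '[0,0,0,18,42,0,0,0,18,42,0,0,0,18,42,0,0,0,18,42,0,0,0,18,42]'; python3 - <<'E'
from h import *
T=read_camera("top");S=read_camera("scene")
m=lambda i,w,h:cv2.resize(i,(w,h),interpolation=cv2.INTER_CUBIC)
cv2.imwrite("pics/z5.png",np.hstack([m(T["image"][155:260,145:245],400,420),m(S["image"][110:230,180:300],400,420)]))
E
```

```text
t: 8.75
tool_pos: [0.5551, -0.0085, 0.1829]
orientation: [-2.693, -1.612, 0.005]
force: [0.1, -0.5, 0.6]
opening: 0.0389
gripper_force: 0.0
t: 9.17
tool_pos: [0.5554, -0.0085, 0.1836]
orientation: [-2.417, -2.004, 0.003]
force: [0.7, 0.4, 0.5]
opening: 0.0386
gripper_force: 0.0
```

View pics/z5.png

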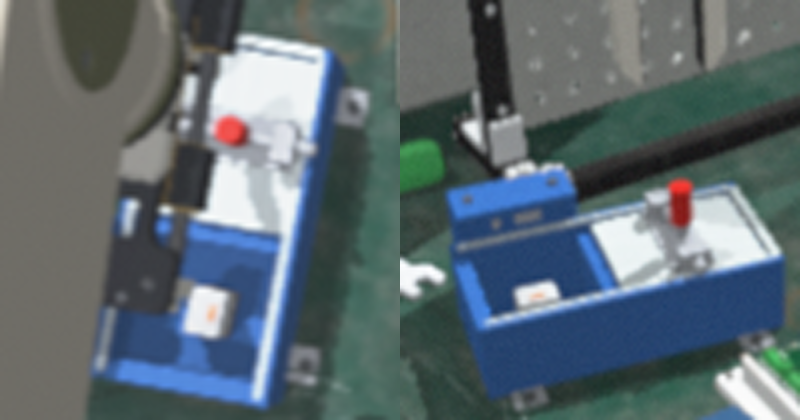

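The relay stands upright in the bay: top crop (208,312), scene crop (537,292). The fingers straddle the knob line along the box's x.

```bash
python3 -m inch '[2,0,-30,0,42,2,0,-70,0,42,2,0,-100,0,42,2,0,-109,0,42,2,0,-109,0,42,2,0,-109,0,0,2,0,-109,0,0,2,0,-109,0,0,2,0,-109,0,0,2,0,-109,0,0]' 25 && python3 -m inch '[0,0,0,0,0,0,0,0,0,0,0,0,0,0,0]'
```

```text
t: 10.1
tool_pos: [0.5598, -0.0087, 0.0788]
orientation: [2.414, 2.006, 0.004]
force: [-1.0, 0.5, 7.1]
opening: 0.0157
gripper_force: 25.0
t: 10.35
tool_pos: [0.5598, -0.0087, 0.0787]
orientation: [2.414, 2.006, 0.004]
force: [-0.9, -0.7, 6.2]
opening: 0.0153
gripper_force: 25.0
```

```bash
python3 - <<'E'
import numpy as np
a=np.radians(-10.6)
print("-x unit",-np.cos(a),-np.sin(a),"+y unit",-np.sin(a),np.cos(a))
for d in(80,91,103,115):print(d,np.round([-d*np.cos(a),-d*np.sin(a)],1))
E
```

```text
-x unit -0.9829353491495543 0.18395135061272017 +y unit 0.18395135061272017 0.9829353491495543
80 [-78.6  14.7]
91 [-89.4  16.7]
103 [-101.2   18.9]
115 [-113.    21.2]
```

```bash
python3 -m inch '[0,0,3,0,0,0,0,3,0,0,0,0,3,0,0]'
```

```text
t: 10.6
tool_pos: [0.5575, -0.0084, 0.0789]
orientation: [-2.415, -2.007, 0.002]
force: [-0.1, 0.9, -7.2]
opening: 0.0158
gripper_force: 25.0
```

```bash
python3 -m inch '[-10,2,-1.5,0,0,-25,4.6,-1.5,0,0,-40,7.4,-1.5,0,0,-55,10.2,-1.5,0,0,-70,13,-1.5,0,0,-80,14.9,-1.5,0,0,-86,16.1,-1.5,0,0,-88,16.5,-1.5,0,0,-88,16.5,-1.5,0,0,-88,16.5,-1.5,0,0]'
```

```text
t: 11.43
tool_pos: [0.4709, 0.008, 0.0788]
orientation: [2.416, 2.008, 0.001]
force: [-1.6, 2.1, 1.9]
opening: 0.0155
gripper_force: 25.0
```

```bash
python3 -m inch '[-1,0.2,0,0,0,-0.1,5.1,0,0,0,0.8,10,0,0,0,1.6,14,0,0,0,1.6,14,0,0,0,1.6,14,0,0,0]'
```

```text
t: 11.93
tool_pos: [0.4725, 0.0186, 0.0788]
orientation: [2.412, 2.004, -0.007]
force: [-2.2, -19.4, 6.4]
opening: 0.0152
gripper_force: 25.0
```

```bash
for i in 1; do python3 -m inch '[-0.3,-1.7,0,0,0,-1.3,-1.5,0,0,0,-2.3,-1.3,0,0,0,-3.3,-1.1,0,0,0,-4.3,-0.9,0,0,0,-4.3,-0.9,0,0,0]' 40; done; python3 -m inch '[-1,0.2,0,0,0,-2,0.4,0,0,0,-3,0.6,0,0,0,-4,0.8,0,0,0,-4,0.8,0,0,0]'
```

```text
t: 12.43
tool_pos: [0.4692, 0.019, 0.0788]
orientation: [2.413, 2.004, -0.001]
force: [3.7, -12.7, 0.2]
opening: 0.0149
gripper_force: 40.0
t: 12.85
tool_pos: [0.4652, 0.0198, 0.0789]
orientation: [2.413, 2.004, -0.001]
force: [3.5, -12.2, 1.3]
opening: 0.0153
gripper_force: 40.0
```

```bash
python3 -m inch '[-1,0.2,0,0,0,-2,0.4,0,0,0,-3,0.6,0,0,0,-3,0.6,0,0,0]';python3 -m inch '[-1,0.2,0,0,0,-2,0.4,0,0,0,-3,0.6,0,0,0,-3,0.6,0,0,0]'
```

```text
t: 13.18
tool_pos: [0.4621, 0.0205, 0.0788]
orientation: [2.413, 2.005, -0.001]
force: [3.8, -11.7, 1.6]
opening: 0.0154
gripper_force: 40.0
t: 13.52
tool_pos: [0.4589, 0.0217, 0.0788]
orientation: [2.414, 2.005, -0.0]
force: [3.4, -7.9, 3.0]
opening: 0.0149
gripper_force: 40.0
```

```bash
python3 -m inch '[-1,0.2,0,0,0,-1,0.2,0,0,0]';python3 -m inch '[-1,0.2,0,0,0,-1,0.2,0,0,0]'
```

```text
t: 13.68
tool_pos: [0.4576, 0.0231, 0.0788]
orientation: [2.415, 2.007, 0.001]
force: [2.3, -1.1, 4.9]
opening: 0.0153
gripper_force: 40.0
t: 13.85
tool_pos: [0.4564, 0.0236, 0.0788]
orientation: [2.415, 2.008, 0.002]
force: [1.3, -0.9, 6.2]
opening: 0.0154
gripper_force: 40.0
```

```bash
python3 -m inch '[0.4,2,0,0,0,0.7,4,0,0,0,0.7,4,0,0,0,0.7,4,0,0,0]'
```

```text
t: 14.18
tool_pos: [0.4572, 0.0279, 0.0787]
orientation: [2.415, 2.008, 0.002]
force: [1.8, -1.2, 4.8]
opening: 0.0152
gripper_force: 40.0
```

Past the 12 mm face with no resistance, so the rod is in the hole. Now pushing it home.

```bash
python3 -m inch '[0.4,2,0,0,0,0.7,4,0,0,0,1.1,6,0,0,0,1.3,7,0,0,0,1.3,7,0,0,0,1.3,7,0,0,0]'; python3 -m inch '[0.2,1,0,0,0,0.4,2,0,0,0,0.4,2,0,0,0,0.4,2,0,0,0]'
```

```text
t: 14.68
tool_pos: [0.4582, 0.0335, 0.0788]
orientation: [2.414, 2.007, -0.001]
force: [0.0, -7.4, 7.9]
opening: 0.0151
gripper_force: 40.0
t: 15.02
tool_pos: [0.4583, 0.0338, 0.0788]
orientation: [2.413, 2.005, -0.005]
force: [-3.1, -16.1, 8.1]
opening: 0.0152
gripper_force: 40.0
```

```bash
python3 -m inch '[-0.4,-2.2,0,0,0,-0.4,-2.2,0,0,0,-0.4,-2.2,0,0,30,-0.4,-2.2,0,0,42,-0.4,-2.2,0,0,42,-0.4,-2.2,0,0,42]'; python3 -m inch '[0,0,30,0,42,0,0,70,0,42,0,0,110,0,42,0,0,150,0,42,-40,-180,150,0,42,-40,-180,150,0,42,-40,-180,150,0,42,-40,-180,150,0,42,-40,-180,150,0,42,-40,-180,150,0,42]'; python3 - <<'E'
from h import *
T=read_camera("top");S=read_camera("scene")
m=lambda i,w,h:cv2.resize(i,(w,h),interpolation=cv2.INTER_CUBIC)
cv2.imwrite("pics/z6.png",np.hstack([m(T["image"][155:260,145:245],400,420),m(S["image"][110:230,180:300],400,420)]))
k=[]
for c,(x0,y0,x1,y1) in((T,(160,180,225,250)),(S,(190,130,290,200))):
    h=cv2.cvtColor(c["image"],cv2.COLOR_BGR2HSV);M=((h[...,0]<8)|(h[...,0]>172))&(h[...,1]>130)&(h[...,2]>90)
    y,x=np.nonzero(M[y0:y1,x0:x1]);k.append((x.mean()+x0,y.mean()+y0) if len(x) else None);print(len(x))
print(k); p=tri(T,k[0],S,k[1]);d=p-[.5588,-.0084,.0922];a=np.radians(-10.6);print(p,"cover",-d[0]*np.cos(a)-d[1]*np.sin(a),"bolt",-d[0]*np.sin(a)+d[1]*np.cos(a))
E
```

```text
t: 15.52
tool_pos: [0.457, 0.0346, 0.0775]
orientation: [-2.415, -2.008, 0.001]
force: [-0.3, 0.4, 0.1]
opening: 0.0363
gripper_force: 0.0
t: 16.35
tool_pos: [0.4166, -0.1488, 0.2278]
orientation: [-2.42, -2.003, 0.002]
force: [0.2, -0.7, -0.6]
opening: 0.0392
gripper_force: 0.0
0
70
[None, (np.float64(215.34285714285716), np.float64(172.6142857142857))]Traceback (most recent call last):
  File "<stdin>", line 9, in <module>
  File "h.py", line 14, in tri
    o,d=ray(c,u);d/=np.linalg.norm(d);M=np.eye(3)-np.outer(d,d);A.append(M);b.append(M@o)
        ~~~^^^^^
  File "h.py", line 4, in ray
    p=cv2.undistortPoints(np.array([[uv]],float),np.array(c["K"]),np.array(c["D"]))[0,0]
      ~~~~~~~~~~~~~~~~~~~^^^^^^^^^^^^^^^^^^^^^^^^^^^^^^^^^^^^^^^^^^^^^^^^^^^^^^^^^^
cv2.error: OpenCV(4.12.0) /io/opencv/modules/calib3d/src/undistort.dispatch.cpp:538: error: (-215:Assertion failed) npoints >= 0 && src.isContinuous() && (depth == CV_32F || depth == CV_64F) in function 'undistortPoints'
```

View pics/z6.png

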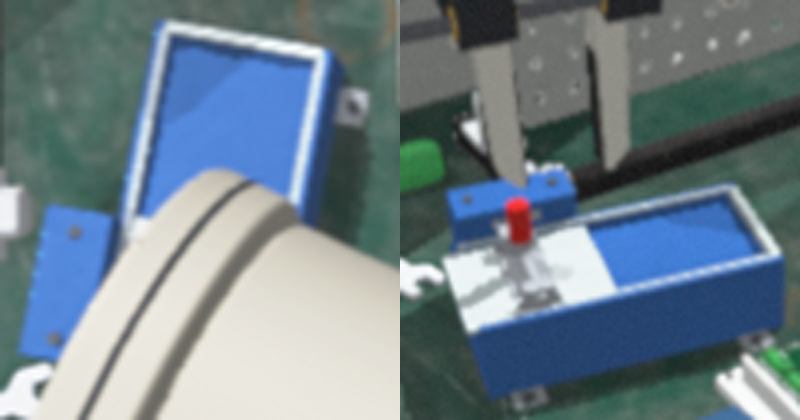

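The cover is shut with the knob at scene crop (518,222); the arm hides the top view, so I'll move it aside and measure.

```bash
python3 -m inch '[0,-250,60,0,42,0,-250,60,0,42,0,-250,60,0,42,0,-250,60,0,42,0,-250,60,0,42,0,-250,60,0,42,0,-250,60,0,42,0,-250,60,0,42,0,-250,60,0,42,0,-250,60,0,42]'; python3 - <<'E'
from h import *
T=read_camera("top");S=read_camera("scene")
m=lambda i,w,h:cv2.resize(i,(w,h),interpolation=cv2.INTER_CUBIC)
cv2.imwrite("pics/z7.png",np.hstack([m(T["image"][155:260,145:245],400,420),m(S["image"][240:360,280:400],400,420)]))
k=[]
for c,(x0,y0,x1,y1) in((T,(160,180,225,250)),(S,(190,130,290,200))):
    h=cv2.cvtColor(c["image"],cv2.COLOR_BGR2HSV);M=((h[...,0]<8)|(h[...,0]>172))&(h[...,1]>130)&(h[...,2]>90)
    y,x=np.nonzero(M[y0:y1,x0:x1]);k.append((x.mean()+x0,y.mean()+y0) if len(x) else None);print(len(x))
print(k)
if k[0]:
    p=tri(T,k[0],S,k[1]);d=p-[.5588,-.0084,.0922];a=np.radians(-10.6);print(p,"cover",-d[0]*np.cos(a)-d[1]*np.sin(a),"bolt",-d[0]*np.sin(a)+d[1]*np.cos(a))
E
```

```text
t: 17.28
tool_pos: [0.4185, -0.3936, 0.2875]
orientation: [-2.413, -2.01, -0.001]
force: [0.8, -0.6, -0.7]
opening: 0.0388
gripper_force: 0.0
38
70
[(np.float64(183.9736842105263), np.float64(233.05263157894737)), (np.float64(215.3857142857143), np.float64(172.64285714285714))]
[0.45897265 0.0335032  0.09027687] cover 0.1058319827979617 bolt 0.022824762439574472
```

View pics/z7.png

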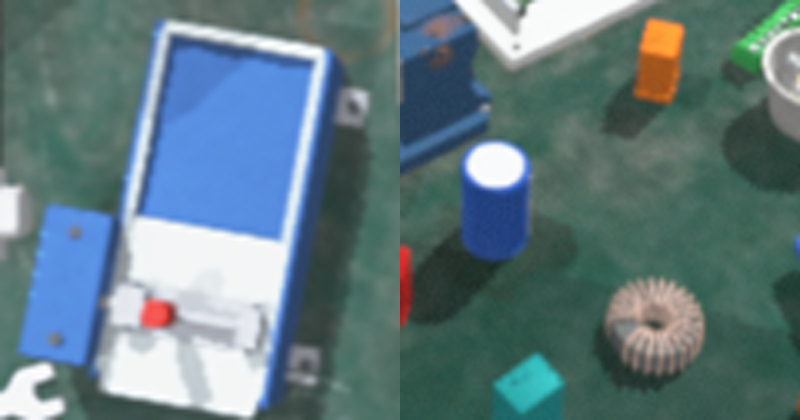

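The top crop shows the cover over the bay, with the knob at (157,313) pushed toward the housing. The capacitor and choke have not moved. The cover reads 0.106. The bolt met a hard stop about 12 mm past the keeper face, so it is home.

```bash
python3 -c "
from plant import job
print(job.close_job())"
```

```text
the job is handed in; nothing more can be done
None
```

The job is handed in, with no verdict returned: the relay stands upright in the bay, the cover is shut over it at about 106 mm, the bolt is pushed to a hard stop in its keeper (camera reads 22.8 mm of the 24 mm travel), and the capacitor and choke are untouched.

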